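# Set out the weigh-and-heat station

## Task

Set out the bench for a weighing and heating run: stand the steel beaker on the middle of the hot plate's heating disc and lay the knobbed cover centred on the beaker's mouth, and set the white dish gently on the middle of the balance pan. Stand the small brown bottle on the bench midway between the hot plate and the balance, in line between heating disc and pan, and the large brown bottle on the bench on the other side of the balance, the side away from the hot plate, lined up sideways with the pan and about 3 cm clear of the balance's side. Everything ends upright, and the wash bottle, tube rack and timer stay where they are.

Things in the scene. Friction and masses are not known exactly. Their poses are not given: they have to be found in the camera images.
- hotplate: Fixed hot plate: grey case 170 (x) x 130 (y) x 68 mm high, round white heating disc 120 mm across on top, its face 80 mm above the bench. Origin on the bench below the disc's centre; case from 105 mm in front (-x, the face with two black knobs, 12 mm proud) to 65 mm behind, 65 mm to either side (y). z up. On the robot's left or right, yawed up to 0.15 rad.
- balance: Fixed balance: low cream case 170 (x) x 150 (y) x 44 mm high, round rigid steel pan 110 mm across, its face 56 mm above the bench. Origin on the bench below the pan's centre; case from 105 mm in front (-x, display and keys on top) to 65 mm behind, 75 mm to either side (y). z up. Yawed up to 0.15 rad, on the side not taken by the hot plate, centres 320 to 375 mm apart.
- beaker: Loose open straight steel beaker, outer diameter 52 mm, height 90 mm, wall 3 mm, about 0.15 kg. Origin at the centre of its underside, z up its axis.
- cover: Loose cover for the beaker: flat white disc, diameter 62 mm, 5 mm thick, with a black knob of diameter 18 mm and height 20 mm standing on its middle (25 mm high in all), about 0.05 kg. Origin at the centre of its flat underside, z up through the knob. It only lies on the rim, without a lip.
- dish: Loose open straight white porcelain dish, outer diameter 60 mm, height 35 mm, wall 4 mm, about 0.09 kg. Origin at the centre of its underside, z up.
- small_bottle: Loose small brown bottle with white cap: body diameter 38 mm, upright up to 44 mm, cap diameter 24 mm, 74 mm high in all, about 0.06 kg. Origin at the centre of its underside, z up.
- large_bottle: Loose large brown bottle with white cap: body diameter 56 mm, upright up to 82 mm, cap diameter 34 mm, 120 mm high in all, about 0.25 kg. Origin at the centre of its underside, z up.
- wash_bottle: Bystander: loose white squeeze bottle with a blue spout, 64 mm across, 180 mm high. Origin at the centre of its underside. Leave it alone.
- tube_rack: Bystander: loose white rack, 60 (x) x 160 (y) mm, with four stoppered glass tubes, 94 mm high. Origin at the centre of its underside. Leave it alone.
- timer: Bystander: loose flat white bench timer, 60 (x) x 75 (y) x 22 mm, lying on the bench behind the hot plate and the balance. Origin at the centre of its underside. Leave it alone.
There are look-alikes about, which are no part of the job. What is shaped like the cover but purple is not meant.

How it is judged (in metres and radians):
At the end, for the whole second after the job is handed in: On centre: beaker on disc and dish on pan (15 mm), cover on rim (8 mm). Small bottle 145-200 mm from disc and pan centres, at most 75 mm ahead of or behind either. Large bottle 115-153 mm from pan centre, beside it within 35 mm, over 380 mm from disc centre. All upright (0.06 rad), at rest (horizontal distance between beaker and hotplate below 0.015 m and z of beaker in the frame of hotplate between 0.076 and 0.084 m and horizontal distance between cover and beaker below 0.008 m and z of cover in the frame of beaker between 0.086 and 0.094 m and horizontal distance between dish and balance below 0.015 m and z of dish in the frame of balance between 0.052 and 0.06 m and horizontal distance between small_bottle and hotplate between 0.145 and 0.2 m and x of small_bottle in the frame of hotplate between -0.075 and 0.075 m and horizontal distance between small_bottle and balance between 0.145 and 0.2 m and x of small_bottle in the frame of balance between -0.075 and 0.075 m and horizontal distance between large_bottle and balance between 0.115 and 0.153 m and x of large_bottle in the frame of balance between -0.035 and 0.035 m and horizontal distance between large_bottle and hotplate above 0.38 m and height (world z) of small_bottle between -0.004 and 0.004 m and height (world z) of large_bottle between -0.004 and 0.004 m and angle between each of beaker, cover, dish, small_bottle, large_bottle's own z axis and vertical below 0.06 rad and linear speed of each of beaker, cover, dish, small_bottle, large_bottle below 0.02 m/s and angular speed of each of beaker, cover, dish, small_bottle, large_bottle below 0.2 rad/s); the robot touches nothing.
It fails at once if The wash bottle, the tube rack or the timer is moved more than 30 mm (distance of any of wash_bottle, tube_rack, timer from where it was at the start of the episode above 0.03 m).
It fails at once if The balance is struck or pressed with more than 40 N (contact force between balance and anything else above 40 N).
It also fails if it takes over 138 s, if anything falls off the work surface, if the arm or the gripper's body presses on something with over 40 N, if the wrist force passes 120 N, or if a joint passes its speed limit or range.

## Robot

A 6-joint arm with a two-finger parallel gripper is mounted at the origin on the work surface. World frame = base frame: x ahead of the robot, y to its left, z up, the work surface at z = 0. Lengths are in m, angles in degrees, forces in N, time in s.
With the tool pointing down it reaches from about 0.4 to 0.825 m from the base axis. Payload 7 kg.
Tool frame: the origin (TCP) lies midway between the tips of the shut fingers; the grasp point (between the pads) lies 19 mm behind it; z points along the fingers, y is the line along which they close (so a half turn about z gives the same grasp; the last joint's range is limited). The gripper opens to 88 mm and grips with 3 to 60 N. Pads are 19 mm wide; open, the fingers measure 130 mm over their backs; the gripper's body (78 mm by 193 mm) begins 47 mm behind the grasp point.
Start: joints at [-52.477, 20.546, 0.682, 0, -70.136, -16.507], TCP at [0.242, -0.63, 0.227] pointing down, gripper open.
Joint ranges: [-176.03, 176.03], [-82.01, 121.73], [-58.28, 71.71], [-173.87, 95.51], [-174.79, -0.11], [-173.66, 173.66]. Speed limits (degrees/s): [136.94, 136.94, 172.46, 180, 180, 180].

## Interface

Orientations are given as [roll, pitch, yaw] about the fixed x, y, z axes, in that order (R = Rz(yaw) Ry(pitch) Rx(roll)).
In Python, from plant import ctrl gives the robot as it stands. The module is installed in compiled form; this text tells all that it offers.
- The arm moves only by the tool send_rows, never from a script. Its argument "plan" is a list that holds one entry, the list of rows, each a list of 6 numbers: the shift along the tool's x, y, z in cm, then the turn, a rotation vector about the tool's x, y, z in degrees. A call has 1 to 8 rows; each row is the pose to reach, as a shift and turn from the pose commanded when the call began, along the tool's axes at that moment; what a row does not reach only later rows make up. A row lasts 1/12 s, in which the tool goes at most 41.7 mm and 7.16 degrees, less where a joint would pass 70% of its speed; a pose out of reach is approached as far as the arm can. A call with a gripper value outside its range is refused whole. "fingers" is the opening, from 0 (shut) to 1 (fully open), set as the call begins (left out, the last holds). The fingers move at their own pace and stop on an object; the grip force is fixed at half the most. Time passes only in rows, so rows that repeat a pose let the fingers close. It gives the time, the measured TCP pose, the force, the opening and the grip force at its end, in the units of the state.
- ctrl.get_obs(): the state, without advancing time (a new reading comes with each control period).
- ctrl.snapshot(name): name is "side" or "top"; returns a dict with "img" (384x512x3 uint8, red, green, blue), "K" (3x3 intrinsics, pixels), "k1" (the pictures are not rectified: a ray, as slopes to the right and down, at radius r is drawn at 1 + k1 r^2 times it, then the intrinsics apply), "pose" (4x4, takes a point from camera to world coordinates). Camera axes: x right, y down, z forward; pixel columns grow to the right and rows downward; lengths in m; the calibration is good to about 2 mm. A picture is of the moment at which its call begins. There is no depth.
- ctrl.close_job(): hands the job in; it is judged then, once.
The state is a dict: "clock": time; "joint_pos": joint angles; "qvel": joint speeds; "tau": joint torques, N m; "tool_pos": TCP position; "orientation": TCP orientation; "force": force on the tool from outside, world axes, zero at the start; "moment": the same for the moment, N m; "opening": finger opening in m; "gripper_force": force on a finger pad.
Only numpy, scipy, OpenCV 4.12 (cv2) and the standard library are available. Lean on these libraries where they do the work, as an engineer would, in place of code of your own. Each camera call takes 0.05 s, during which the arm holds its last target. There are 200 camera calls.

## Working session

There is one attempt and no reset: what is moved stays moved. The work goes in short steps, Python scripts to look and compute and a tool call to move; the robot and the scene stay as the last step left them, time stands still between calls to the robot, and variables do not carry over. Pictures are saved under pics/ and viewed, at most 14 in all, crops included, and the job is handed in when it is done.

Besides the shell and the picture viewer there is one more tool, called after "Emit:" as name([rows], argument=value, ...), one row to a line, values as JSON. send_rows: Moves the arm, as the interface text tells. Its arguments: {"type":"object","properties":{"plan":{"type":"array","items":{"type":"array","items":{"type":"array","items":{"type":"number"}}}},"fingers":{"type":"number"}},"required":["plan"]}

```bash
ls; mkdir -p pics; python3 - <<'E'
from plant import ctrl
import cv2,numpy as np
o=ctrl.get_obs();print(o)
for n in("side","top"):
    s=ctrl.snapshot(n);cv2.imwrite(f"pics/{n}0.png",s["img"][:,:,::-1]);print(n,s["K"],s["k1"],s["pose"])
    np.savez(f"{n}0.npz",**s)
E
```

```text
pics
{'clock': 0.0, 'joint_pos': array([-5.24774945e+01,  2.05918968e+01,  6.33894911e-01, -2.01329441e-02,
       -7.01358640e+01, -1.65056240e+01]), 'qvel': array([-0.10399522, -0.08666916, -0.0607519 ,  0.04559035, -0.00470795,
        0.01948583]), 'tau': array([-3.04068762e-04, -5.82717705e+01,  2.93073070e+01,  6.99728519e+00,
        7.17966323e-03, -1.61358962e-04]), 'tool_pos': array([ 0.24186949, -0.62965386,  0.22561836]), 'orientation': array([ 1.79904625e+02, -8.52449505e-03, -1.58989968e+02]), 'force': array([-1.19048227, -0.01040503,  0.6698919 ]), 'moment': array([ 0.01246645,  0.02898886, -0.0031745 ]), 'gripper_force': 0.0, 'opening': 0.08749905113977546}
side [[427.10091182   0.         260.04105535]
 [  0.         427.10091182 186.76305437]
 [  0.           0.           1.        ]] -0.01730089539973397 [[-0.99766506 -0.05592224  0.03920623  0.44590971]
 [-0.06816133  0.77917291 -0.62309197  0.77425295]
 [ 0.00429627 -0.62430944 -0.78116532  1.03695824]
 [ 0.          0.          0.          1.        ]]
top [[451.92650722   0.         257.77568885]
 [  0.         451.92650722 198.74259708]
 [  0.           0.           1.        ]] -0.07310597762948996 [[ 0.02115098 -0.98806585  0.15257298  0.27922514]
 [-0.9996335  -0.02347938 -0.01347516 -0.00216941]
 [ 0.01689667 -0.15223205 -0.98820034  1.58277235]
 [ 0.          0.          0.          1.        ]]
```

View pics/top0.png

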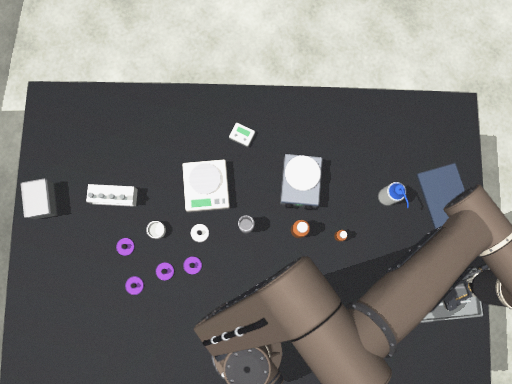

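View pics/side0.png

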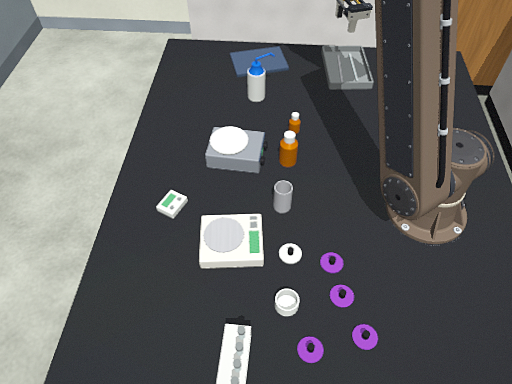

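Top view: balance (205,185), hot plate (302,180), dish (156,230), cover (200,233), beaker (246,224), large bottle (301,228), small bottle (341,235), wash bottle (392,195). The purple decoys are at lower left. The side view agrees.

```bash
cat > h.py <<'E'
import numpy as np,cv2
def ray(s,u,v):
    K,k=s["K"],float(s["k1"])
    D=np.array([k,0,0,0,0.])
    p=cv2.undistortPoints(np.array([[[u,v]]],float),K,D)[0,0]
    d=s["pose"][:3,:3]@np.array([p[0],p[1],1]);return s["pose"][:3,3],d
def onz(s,u,v,z):
    o,d=ray(s,u,v);return (o+d*(z-o[2])/d[2])[:2]
def proj(s,P):
    P=np.atleast_2d(P).astype(float);T=np.linalg.inv(s["pose"])
    return cv2.projectPoints(P,cv2.Rodrigues(T[:3,:3])[0],T[:3,3],s["K"],np.array([float(s["k1"]),0,0,0,0]))[0][:,0]
def blobs(mask,amin=15):
    cs,_=cv2.findContours(mask.astype(np.uint8),cv2.RETR_EXTERNAL,cv2.CHAIN_APPROX_NONE)
    out=[]
    for c in cs:
        m=np.zeros(mask.shape,np.uint8);cv2.drawContours(m,[c],-1,1,-1)
        a=m.sum()
        if a>=amin:
            ys,xs=np.nonzero(m);out.append((xs.mean(),ys.mean(),int(a),xs.min(),xs.max(),ys.min(),ys.max()))
    return out
E
python3 - <<'E'
from h import *
for n,(x0,x1,y0,y1) in dict(top=(75,420,110,300),side=(140,380,60,360)).items():
    s=np.load(n+"0.npz");im=s["img"];hsv=cv2.cvtColor(im,cv2.COLOR_RGB2HSV)
    roi=np.zeros(im.shape[:2],bool);roi[y0:y1,x0:x1]=1
    H,S,V=cv2.split(hsv)
    for nm,m in dict(white=(V>150)&(S<60),bright=(V>55)&~((H>125)&(H<160)&(S>100)),orange=(H<20)&(S>150)&(V>90)).items():
        print(n,nm)
        for b in blobs(m&roi): print("  ",np.round(b,1))
    c=im[y0:y1,x0:x1][:,:,::-1]
    f=2 if n=="side" else 2.3
    c=cv2.resize(c,None,fx=f,fy=f,interpolation=cv2.INTER_CUBIC);cv2.imwrite(f"pics/{n}0c.png",c)
E
```

```text
top white
   [286.6 289.8 432.  272.  303.  277.  299. ]
   [343.1 234.1  43.  340.  346.  231.  237. ]
   [199.3 232.5 264.  190.  208.  224.  241. ]
   [301.9 226.9  94.  297.  307.  222.  232. ]
   [155.  229.2 259.  146.  164.  221.  238. ]
   [245.6 223.8 171.  238.  253.  215.  231. ]
   [110.  194.5 917.   86.  133.  184.  205. ]
   [386.6 195.8 203.  379.  403.  182.  204. ]
   [ 205.2  185.  2129.   182.   228.   159.   210. ]
   [ 301.   179.1 1779.   281.   321.   154.   204. ]
   [241.4 133.8 366.  229.  254.  123.  145. ]
top bright
   [ 398.3  281.7 1690.   359.   419.   245.   299. ]
   [  238.6   199.9 61516.     75.    419.    110.    299. ]
top orange
   [338.4 235.6  51.  335.  344.  230.  240. ]
   [297.9 229.9 117.  292.  308.  220.  237. ]
side white
   [235.6 342.2 989.  220.  250.  324.  359. ]
   [286.6 301.8 551.  275.  299.  288.  315. ]
   [289.9 253.1 376.  279.  301.  243.  263. ]
   [ 230.8  240.6 3299.   199.   263.   214.   267. ]
   [171.5 203.3 529.  156.  187.  190.  217. ]
   [283.2 195.  443.  274.  292.  180.  212. ]
   [289.2 136.5 126.  284.  295.  130.  143. ]
   [ 234.9  143.5 1611.   205.   263.   126.   161. ]
   [295.  115.5  52.  292.  298.  112.  120. ]
   [255.9  86.5 451.  247.  265.   68.  101. ]
   [360.2  61.5  15.  358.  362.   60.   64. ]
   [359.5  76.1 158.  349.  372.   60.   82. ]
   [146.3  78.2 570.  140.  159.   60.  114. ]
side bright
   [ 358.5   89.3 2764.   323.   379.    60.   152. ]
   [2.4850e+02 2.1900e+02 6.3965e+04 1.4000e+02 3.7900e+02 6.0000e+01
 3.5900e+02]
side orange
   [288.  153.1 405.  280.  297.  138.  166. ]
   [294.3 125.2 130.  289.  300.  119.  133. ]
```

View pics/top0c.png

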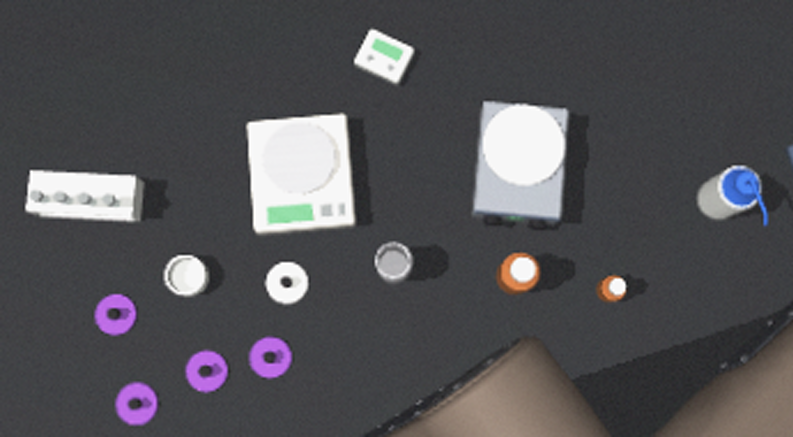

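View pics/side0c.png

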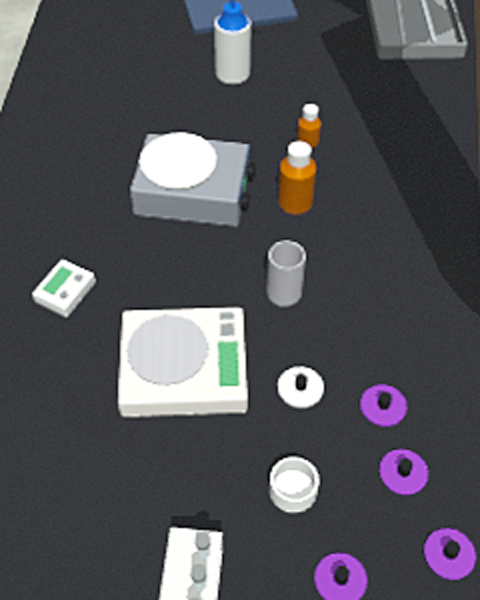

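The zoomed crops show the pan centred near (205.4,178.3) in the top view and (223.5,234.5) in the side view. The disc is near (303.2,172.6) and (229,140).

```bash
python3 - <<'E'
from h import *
t=np.load("top0.npz");s=np.load("side0.npz")
def disc(d,box,f):
    x0,x1,y0,y1=box;im=d["img"].astype(int);m=np.zeros(im.shape[:2],bool);m[y0:y1,x0:x1]=1
    return max(blobs(m&f(im)),key=lambda b:b[2])
bt=disc(t,(275,330,145,205),lambda i:i.min(2)>215);bs=disc(s,(200,265,120,170),lambda i:i.min(2)>215)
print("disc px",np.round(bt,1),np.round(bs,1))
L=dict(disc=((bt[0],bt[1]),(bs[0],bs[1]),.08),pan=((205.4,178.3),(223.5,234.5),.056),
dish=((155,229.2),(286.6,301.8),.0175),cover=((199.3,232.5),(289.9,253.1),.0025),beaker=((245.6,223.8),(283.2,195),.045),
large=((301.9,226.9),(289.2,136.5),None),small=((343.1,234.1),(295,115.5),None))
zz=dict(large=(.12,.108),small=(.074,.067))
for n,(a,b,z) in L.items():
    za,zb=(z,z) if z else zz[n]
    oa,da=ray(t,*a);ob,db=ray(s,*b)
    A=np.c_[da,-db];k=np.linalg.lstsq(A,ob-oa,rcond=None)[0]
    print(n,onz(t,*a,za).round(4),onz(s,*b,zb).round(4),"tri",((oa+k[0]*da+ob+k[1]*db)/2).round(4))
# yaw from corners
def case(d,box,f,z):
    x0,x1,y0,y1=box;im=d["img"].astype(int);m=np.zeros(im.shape[:2],bool);m[y0:y1,x0:x1]=1
    c=max(cv2.findContours((m&f(im)).astype(np.uint8),0,1)[0],key=cv2.contourArea)[:,0]
    P=np.array([onz(d,*p,z) for p in c],np.float32)*1000
    return cv2.minAreaRect(P)
print(case(t,(175,235,150,215),lambda i:i.min(2)>100,.044),case(t,(275,327,145,207),lambda i:i.min(2)>95,.068))
print(case(s,(190,270,205,262),lambda i:i.min(2)>185,.044))
E
```

```text
disc px [302.1 172.5 972.  285.  319.  156.  190. ] [228.7 139.8 830.  210.  247.  126.  153. ]
disc [ 0.6051 -0.1718] [ 0.6053 -0.1708] tri [ 0.6054 -0.1719  0.0788]
pan [0.5818 0.1587] [0.5823 0.1634] tri [0.5831 0.1593 0.0495]
dish [0.4055 0.3308] [0.4051 0.3262] tri [0.4052 0.3293 0.0244]
cover [0.399  0.1782] [0.3996 0.1771] tri [0.3993 0.178  0.0038]
beaker [0.4291 0.0166] [0.4259 0.009 ] tri [0.4271 0.0166 0.0552]
large [ 0.4158 -0.1676] [ 0.4166 -0.1706] tri [ 0.4167 -0.1687  0.1099]
small [ 0.3988 -0.3119] [ 0.3984 -0.3135] tri [ 0.3989 -0.3131  0.0675]
((560.8409423828125, 159.71678161621094), (174.30462646484375, 152.8048858642578), 6.368774890899658) ((584.5525512695312, -169.47384643554688), (130.28131103515625, 171.34158325195312), 85.93611145019531)
((562.76806640625, 162.970947265625), (169.23658752441406, 152.3169403076172), 6.315670013427734)
```

Emit:
send_rows([
  [[-2.5,2.8,0,0,0,3],[-5,5.6,0,0,0,6],[-7.5,8.4,0,0,0,9],[-10,11.2,0,0,0,12],[-12.5,14,0,0,0,15],[-15,16.8,0,0,0,18],[-17.5,19.6,0,0,0,21],[-17.5,19.6,0,0,0,21]],
], fingers=1)

```text
clock: 0.77
tool_pos: [0.3364, -0.3799, 0.2268]
orientation: [180.0, 0.1, -180.0]
force: [0.0, -0.6, -0.4]
opening: 0.0877
gripper_force: 0.0
```

Emit:
send_rows([
  [[-1.3,3.5,0,0,0,0],[-2.7,7,0,0,0,0],[-4,10.6,0,0,0,0],[-5.4,14.1,0,0,0,0],[-6.7,17.6,0,0,0,0],[-8,21.2,0,0,0,0],[-8,21.2,0,0,0,0],[-8,21.2,0,0,0,0]],
])

```text
clock: 1.43
tool_pos: [0.4156, -0.1705, 0.2266]
orientation: [180.0, 0.0, -179.7]
force: [-0.5, -0.9, -0.2]
opening: 0.0874
gripper_force: 0.0
```

```bash
python3 -c "
from plant import ctrl
o=ctrl.get_obs();print(o['tool_pos'],o['orientation'],o['joint_pos'],o['force'])"
```

```text
[ 0.41561712 -0.17048645  0.22655759] [ 1.79989630e+02  2.32507567e-03 -1.79727631e+02] [ 2.96161057e+00 -1.33955046e+00 -2.62954951e+01 -1.13050437e-02
 -6.50412468e+01 -9.26844711e+01] [-0.52743893 -0.93738121 -0.18232698]
```

Emit:
send_rows([
  [[0,0,3,0,0,0],[0,0,6,0,0,0],[0,0,9,0,0,0],[0,0,12,0,0,0],[0,0,14.5,0,0,0],[0,0,16.2,0,0,0],[0,0,16.8,0,0,0],[0,0,16.8,0,0,0]],
])

```text
clock: 2.1
tool_pos: [0.4136, -0.1732, 0.0572]
orientation: [-180.0, -0.2, 179.9]
force: [-0.1, 0.5, 0.2]
opening: 0.0877
gripper_force: 0.0
```

Emit:
send_rows([
  [[0,0,0,0,0,0],[0,0,0,0,0,0],[0,0,0,0,0,0],[0,0,0,0,0,0],[0,0,0,0,0,0],[0,0,0,0,0,0],[0,0,0,0,0,0],[0,0,0,0,0,0]],
], fingers=0)

```text
clock: 2.77
tool_pos: [0.4156, -0.1722, 0.0591]
orientation: [-180.0, 0.1, -180.0]
force: [-0.5, 3.2, 6.1]
opening: 0.0554
gripper_force: 30.0
```

Emit:
send_rows([
  [[0,0,-1,0,0,0],[0,0,-3,0,0,0],[0,0,-5.5,0,0,0],[0,0,-8,0,0,0],[0,0,-10.5,0,0,0],[0,0,-13,0,0,0],[0,0,-14.5,0,0,0],[0,0,-15,0,0,0]],
])

```text
clock: 3.43
tool_pos: [0.416, -0.1724, 0.2109]
orientation: [-180.0, 0.2, -180.0]
force: [-0.5, -0.4, -2.4]
opening: 0.0555
gripper_force: 30.0
```

Emit:
send_rows([
  [[-0.5,1.5,0,0,0,0],[-1.4,4.4,0,0,0,0],[-2.4,7.4,0,0,0,0],[-3.4,10.4,0,0,0,0],[-4.4,13.4,0,0,0,0],[-5.4,16.5,0,0,0,0],[-6.4,19.6,0,0,0,0],[-7.4,22.7,0,0,0,0]],
])

```text
clock: 4.1
tool_pos: [0.4883, 0.0562, 0.2072]
orientation: [-180.0, -0.1, -180.0]
force: [1.0, -0.1, -1.4]
opening: 0.0558
gripper_force: 30.0
```

Emit:
send_rows([
  [[-1,3.1,0,0,0,0],[-2,6.2,0,0,0,0],[-3,9.3,0,0,0,0],[-4,12.4,0,0,0,0],[-5,15.5,0,0,0,0],[-6,18.6,0,0,0,0],[-7,21.4,0,0,0,0],[-7.7,23.8,0,0,0,0]],
])

```text
clock: 4.77
tool_pos: [0.5658, 0.2944, 0.2063]
orientation: [-179.9, -0.1, -180.0]
force: [1.4, -0.8, -2.2]
opening: 0.0557
gripper_force: 30.0
```

Emit:
send_rows([
  [[0,0,0,0,0,0],[0,0,0,0,0,0],[0,0,0,0,0,0]],
])

```text
clock: 5.02
tool_pos: [0.5651, 0.2922, 0.2068]
orientation: [-179.9, -0.1, -180.0]
force: [0.7, -0.7, -2.1]
opening: 0.0558
gripper_force: 30.0
```

Emit:
send_rows([
  [[0,0,2.5,0,0,0],[0,0,5,0,0,0],[0,0,7.5,0,0,0],[0,0,10,0,0,0],[0,0,12.5,0,0,0],[0,0,14,0,0,0],[0,0,14.6,0,0,0],[0,0,14.9,0,0,0]],
])

```text
clock: 5.68
tool_pos: [0.5652, 0.291, 0.0592]
orientation: [-179.9, -0.1, 180.0]
force: [-7.1, -4.4, 16.8]
opening: 0.0554
gripper_force: 30.0
```

Emit:
send_rows([
  [[0,0,0.1,0,0,0],[0,0,0.1,0,0,0]],
])

```text
clock: 5.85
tool_pos: [0.5663, 0.2924, 0.0595]
orientation: [180.0, 0.1, 180.0]
force: [-0.1, -0.0, -1.8]
opening: 0.0555
gripper_force: 30.0
```

Emit:
send_rows([
  [[0,0,0,0,0,0],[0,0,0,0,0,0],[0,0,0,0,0,0],[0,0,0,0,0,0]],
], fingers=0.9)

```text
clock: 6.18
tool_pos: [0.5663, 0.293, 0.0592]
orientation: [180.0, 0.1, -180.0]
force: [1.4, -1.0, -0.2]
opening: 0.0758
gripper_force: 0.0
```

Emit:
send_rows([
  [[0,0,-1,0,0,0],[0,0,-3,0,0,0],[0,0,-6,0,0,0],[0,0,-9,0,0,0],[0,0,-12,0,0,0],[0,0,-15,0,0,0],[0.5,-2,-15,0,0,0],[1.4,-5,-15,0,0,0]],
], fingers=1)

```text
clock: 6.85
tool_pos: [0.5534, 0.2446, 0.2115]
orientation: [179.8, 0.2, -179.9]
force: [1.1, -0.6, -1.3]
opening: 0.0875
gripper_force: 0.0
```

Emit:
send_rows([
  [[1,-3.6,0,0,0,0],[2,-7.2,0,0,0,0],[3,-10.8,0,0,0,0],[4,-14.4,0,0,0,0],[5,-18,0,0,0,0],[6,-21.6,0,0,0,0],[7,-25.2,0,0,0,0],[8,-28.8,0,0,0,0]],
])

```text
clock: 7.52
tool_pos: [0.4713, -0.0468, 0.2097]
orientation: [180.0, 0.1, -180.0]
force: [1.3, -0.4, -0.0]
opening: 0.0877
gripper_force: 0.0
```

Emit:
send_rows([
  [[1,-3.6,0,0,0,0],[2,-7.2,0,0,0,0],[3,-10.8,0,0,0,0],[4,-14.4,0,0,0,0],[5,-18,0,0,0,0],[6,-21.6,0,0,0,0],[7,-25,0,0,0,0],[7.4,-26.7,0,0,0,0]],
])

```text
clock: 8.18
tool_pos: [0.3968, -0.3152, 0.2095]
orientation: [-180.0, 0.0, 179.9]
force: [0.7, 0.7, 0.2]
opening: 0.0876
gripper_force: 0.0
```

Emit:
send_rows([
  [[0,0,0,0,0,0],[0,0,0,0,0,0],[0,0,0,0,0,0]],
])

```text
clock: 8.43
tool_pos: [0.3981, -0.3122, 0.2091]
orientation: [-180.0, 0.0, 180.0]
force: [-0.3, -0.5, 0.6]
opening: 0.0877
gripper_force: 0.0
```

```bash
python3 - <<'E'
from plant import ctrl
from h import *
for n in("side","top"):
    s=ctrl.snapshot(n);im=s["img"];np.savez(f"{n}1.npz",**s)
    if n=="top":
        H,S,V=cv2.split(cv2.cvtColor(im,cv2.COLOR_RGB2HSV))
        m=(V>150)&(S<60);m[:,:130]=0
        for b in blobs(m,40): print(np.round(b,1))
    cv2.imwrite(f"pics/{n}1.png",im[:,:,::-1])
o=ctrl.get_obs();print(o['tool_pos'])
E
```

```text
[452.5 318.   46.  431.  474.  316.  320. ]
[ 448.8  292.2 2343.   417.   477.   268.   317. ]
[376.5 238.1  43.  366.  391.  232.  241. ]
[199.3 232.5 265.  190.  208.  224.  241. ]
[388.3 231.   44.  377.  402.  221.  236. ]
[155.  229.2 259.  146.  164.  221.  238. ]
[245.6 223.8 171.  238.  253.  215.  231. ]
[354.9 207.7 372.  338.  372.  197.  218. ]
[131.3 194.9  70.  130.  133.  186.  205. ]
[315.1 193.5 596.  281.  340.  179.  218. ]
[162.3 178.1  95.  157.  167.  173.  183. ]
[ 205.2  185.  2125.   182.   228.   159.   210. ]
[304.  162.5 517.  284.  321.  154.  174. ]
[241.4 133.8 367.  229.  254.  123.  145. ]
[  355.2    73.6 40446.    130.    511.      0.    383. ]
[ 0.39840855 -0.31167565  0.20899122]
```

View pics/top1.png

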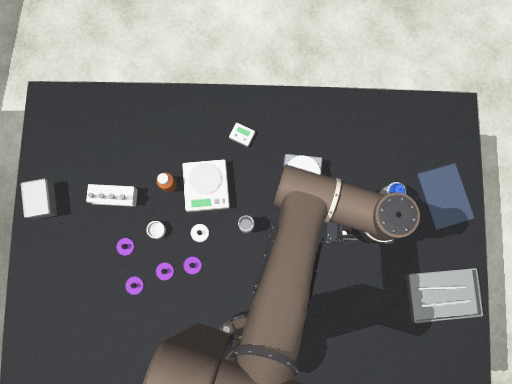

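The large bottle stands upright left of the balance, with its cap at (162,178). The small bottle is hidden under the gripper.

Emit:
send_rows([
  [[0,0,3,0,0,0],[0,0,6,0,0,0],[0,0,9,0,0,0],[0,0,12,0,0,0],[0,0,15,0,0,0],[0,0,18,0,0,0],[0,0,19,0,0,0],[0,0,19.4,0,0,0]],
])

```text
clock: 9.2
tool_pos: [0.3973, -0.3113, 0.013]
orientation: [179.9, -0.2, -179.9]
force: [0.0, 0.3, 0.3]
opening: 0.0876
gripper_force: 0.0
```

Emit:
send_rows([
  [[0,0,0,0,0,0],[0,0,0,0,0,0],[0,0,0,0,0,0],[0,0,0,0,0,0],[0,0,0,0,0,0],[0,0,0,0,0,0],[0,0,0,0,0,0],[0,0,0,0,0,0]],
], fingers=0)

```text
clock: 9.87
tool_pos: [0.3982, -0.3124, 0.0148]
orientation: [-180.0, 0.0, -180.0]
force: [0.2, 0.0, 0.4]
opening: 0.0398
gripper_force: 0.1
```

Emit:
send_rows([
  [[0,0,0,0,0,0],[0,0,0,0,0,0],[0,0,-1,0,0,0],[0,0,-3,0,0,0],[0,0,-6,0,0,0],[0,0,-9,0,0,0],[0,0,-12,0,0,0],[0,0,-15,0,0,0]],
])

```text
clock: 10.53
tool_pos: [0.3976, -0.3122, 0.1666]
orientation: [180.0, -0.0, -180.0]
force: [0.1, -0.8, -1.2]
opening: 0.0372
gripper_force: 30.0
```

Emit:
send_rows([
  [[-0.8,1.2,0,0,0,0],[-2.3,3.6,0,0,0,0],[-3.9,6.1,0,0,0,0],[-5.5,8.6,0,0,0,0],[-7.1,11.1,0,0,0,0],[-8.7,13.6,0,0,0,0],[-10.3,16.2,0,0,0,0],[-11.9,18.8,0,0,0,0]],
])

```text
clock: 11.2
tool_pos: [0.5173, -0.1229, 0.1652]
orientation: [180.0, 0.0, -180.0]
force: [0.9, -0.3, -0.1]
opening: 0.0373
gripper_force: 30.0
```

Emit:
send_rows([
  [[-1.6,2.6,0,0,0,0],[-3.2,5,0,0,0,0],[-4.8,7.6,0,0,0,0],[-6.4,10.2,0,0,0,0],[-7.3,11.6,0,0,0,0],[-7.6,12,0,0,0,0],[-7.6,12,0,0,0,0],[-7.6,12,0,0,0,0]],
])

```text
clock: 11.87
tool_pos: [0.5923, -0.0048, 0.1645]
orientation: [-180.0, -0.1, -180.0]
force: [-0.2, -0.4, -1.1]
opening: 0.0375
gripper_force: 30.0
```

Held. Lower 15, release and rise.

Emit:
send_rows([
  [[0,0,2.5,0,0,0],[0,0,5,0,0,0],[0,0,7.5,0,0,0],[0,0,10,0,0,0],[0,0,12.5,0,0,0],[0,0,14,0,0,0],[0,0,14.6,0,0,0],[0,0,14.9,0,0,0]],
])

```text
clock: 12.53
tool_pos: [0.592, -0.0056, 0.0149]
orientation: [-180.0, -0.1, 179.9]
force: [0.1, 0.4, -0.0]
opening: 0.0375
gripper_force: 30.0
```

Emit:
send_rows([
  [[0,0,0.1,0,0,0],[0,0,0.1,0,0,0]],
])

```text
clock: 12.7
tool_pos: [0.5936, -0.0046, 0.0156]
orientation: [180.0, 0.1, 180.0]
force: [-0.7, -0.8, 0.2]
opening: 0.0376
gripper_force: 30.0
```

Emit:
send_rows([
  [[0,0,0,0,0,0],[0,0,0,0,0,0],[0,0,0,0,0,0],[0,0,0,0,0,0],[0,0,0,0,0,0]],
], fingers=0.8)

```text
clock: 13.12
tool_pos: [0.5932, -0.0042, 0.0149]
orientation: [180.0, 0.0, -180.0]
force: [0.3, -0.7, -0.1]
opening: 0.0653
gripper_force: 0.0
```

Emit:
send_rows([
  [[0,0,-1,0,0,0],[0,0,-3,0,0,0],[0,0,-6,0,0,0],[0,0,-9,0,0,0],[0,0,-12,0,0,0],[0,0,-15,0,0,0],[0,0,-15,0,0,0]],
])

```text
clock: 13.7
tool_pos: [0.5964, -0.0039, 0.1722]
orientation: [179.9, 0.6, -179.9]
force: [1.2, -0.6, 1.0]
opening: 0.0701
gripper_force: 0.0
```

Emit:
send_rows([
  [[2,0.2,0,0,0,0],[5,0.5,0,0,0,0],[8,1,0,0,0,0],[11,1.3,0,0,0,0],[14,1.7,0,0,0,0],[16,1.9,0,0,0,0],[16.5,1.9,0,0,0,0],[16.5,1.9,0,0,0,0]],
], fingers=1)

```text
clock: 14.37
tool_pos: [0.4271, 0.0148, 0.1656]
orientation: [179.9, 0.1, -179.9]
force: [0.1, -0.8, -0.2]
opening: 0.0877
gripper_force: 0.0
```

Emit:
send_rows([
  [[0,0,1,0,0,0],[0,0,3,0,0,0],[0,0,5.5,0,0,0],[0,0,8,0,0,0],[0,0,10.5,0,0,0],[0,0,11.5,0,0,0],[0,0,11.9,0,0,0],[0,0,11.9,0,0,0]],
])

```text
clock: 15.03
tool_pos: [0.4284, 0.0145, 0.0448]
orientation: [-179.9, -0.1, -180.0]
force: [0.3, -0.0, -0.0]
opening: 0.0877
gripper_force: 0.0
```

Emit:
send_rows([
  [[0,0,0,0,0,0],[0,0,0,0,0,0],[0,0,0,0,0,0],[0,0,0,0,0,0],[0,0,0,0,0,0],[0,0,0,0,0,0],[0,0,0,0,0,0],[0,0,0,0,0,0]],
], fingers=0)

```text
clock: 15.7
tool_pos: [0.4282, 0.0148, 0.0459]
orientation: [180.0, 0.0, -180.0]
force: [-1.7, 0.4, 5.1]
opening: 0.0511
gripper_force: 30.0
```

Emit:
send_rows([
  [[0,0,0,0,0,0],[0,0,-1,0,0,0],[0,0,-3,0,0,0],[0,0,-6,0,0,0],[0,0,-9,0,0,0],[0,0,-12,0,0,0],[0,0,-15,0,0,0],[0,0,-15,0,0,0]],
])

```text
clock: 16.37
tool_pos: [0.4308, 0.0154, 0.201]
orientation: [179.9, 0.5, -179.9]
force: [1.3, 1.5, -1.2]
opening: 0.0509
gripper_force: 30.0
```

Emit:
send_rows([
  [[-1.2,-1.2,0,0,0,0],[-3.2,-3.4,0,0,0,0],[-5.4,-5.7,0,0,0,0],[-7.6,-8,0,0,0,0],[-9.8,-10.3,0,0,0,0],[-12,-12.6,0,0,0,0],[-14.2,-14.9,0,0,0,0],[-16.2,-17.1,0,0,0,0]],
])

```text
clock: 17.03
tool_pos: [0.5908, -0.1577, 0.1944]
orientation: [180.0, -0.1, -180.0]
force: [1.2, -0.4, -1.0]
opening: 0.0511
gripper_force: 30.0
```

Emit:
send_rows([
  [[-1.2,-1.2,0,0,0,0],[-1.6,-1.5,0,0,0,0],[-1.6,-1.5,0,0,0,0],[-1.6,-1.5,2,0,0,0],[-1.6,-1.5,4,0,0,0],[-1.6,-1.5,5.8,0,0,0],[-1.6,-1.5,6.3,0,0,0],[-1.6,-1.5,6.5,0,0,0]],
])

```text
clock: 17.7
tool_pos: [0.6047, -0.1704, 0.1295]
orientation: [180.0, -0.1, -179.9]
force: [-0.3, -0.0, -1.0]
opening: 0.0509
gripper_force: 30.0
```

```bash
python3 - <<'E'
from plant import ctrl
from h import *
for n in("side",):
    s=ctrl.snapshot(n);im=s["img"];np.savez(f"{n}2.npz",**s)
    cv2.imwrite(f"pics/{n}2.png",cv2.resize(im[60:360,140:440,::-1],None,fx=2,fy=2))
o=ctrl.get_obs();print(o['tool_pos'],o['force'])
E
```

```text
[ 0.60542426 -0.17064923  0.13023191] [ 0.28930113 -0.27662082 -2.10608773]
```

View pics/side2.png

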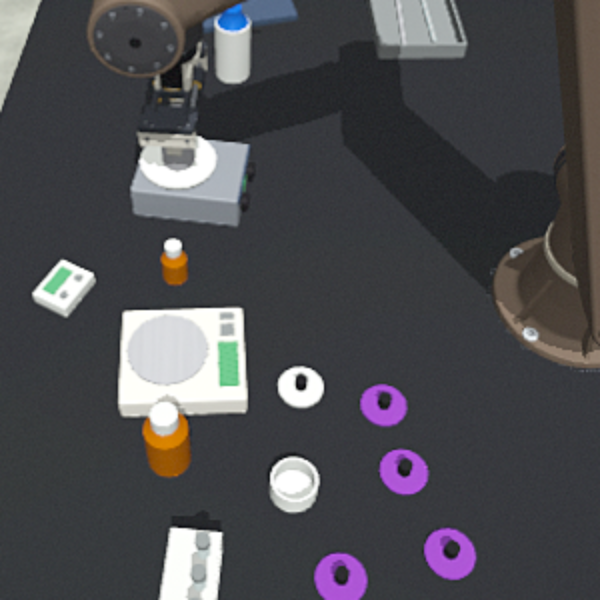

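The beaker hangs just above the disc's middle (crop 178,158). Both bottles stand upright and the bystanders are undisturbed.

Emit:
send_rows([
  [[0,0,0.2,0,0,0],[0,0,0.4,0,0,0],[0,0,0.5,0,0,0],[0,0,0.5,0,0,0]],
])

```text
clock: 18.08
tool_pos: [0.6062, -0.1712, 0.126]
orientation: [180.0, 0.0, -180.0]
force: [-0.2, -0.0, -1.2]
opening: 0.0509
gripper_force: 30.0
```

Emit:
send_rows([
  [[0,0,0,0,0,0],[0,0,0,0,0,0],[0,0,0,0,0,0],[0,0,0,0,0,0],[0,0,0,0,0,0]],
], fingers=1)

```text
clock: 18.5
tool_pos: [0.6062, -0.1713, 0.1257]
orientation: [-180.0, 0.0, -180.0]
force: [-0.1, 0.2, -0.9]
opening: 0.0786
gripper_force: 0.0
```

Emit:
send_rows([
  [[0,0,-1,0,0,0],[0,0,-3,0,0,0],[0,0,-6,0,0,0],[0,0,-9,0,0,0],[0,0,-10,0,0,0],[1,1.7,-10,0,0,0],[2.6,4.5,-10,0,0,0],[4.4,7.5,-10,0,0,0]],
])

```text
clock: 19.17
tool_pos: [0.5619, -0.0963, 0.2261]
orientation: [-180.0, 0.0, 179.9]
force: [-0.3, 1.3, 0.4]
opening: 0.0876
gripper_force: 0.0
```

Emit:
send_rows([
  [[1.8,3,0,0,0,0],[3.6,6,0,0,0,0],[5.4,9.1,0,0,0,0],[7.2,12.2,0,0,0,0],[9,15.3,0,0,0,0],[10.8,18.4,0,0,0,0],[12.6,21.4,0,0,0,0],[14.4,24.4,0,0,0,0]],
])

```text
clock: 19.83
tool_pos: [0.417, 0.1489, 0.2266]
orientation: [179.9, 0.1, -180.0]
force: [1.2, 0.6, -0.6]
opening: 0.0879
gripper_force: 0.0
```

Emit:
send_rows([
  [[1.4,2.4,0,0,0,0],[1.8,3,0,0,0,0],[1.8,3,0,0,0,0],[1.8,3,0,0,0,0]],
])

```text
clock: 20.17
tool_pos: [0.4, 0.1779, 0.2262]
orientation: [180.0, 0.0, -179.9]
force: [-0.3, -0.2, -0.4]
opening: 0.0878
gripper_force: 0.0
```

```bash
python3 - <<'E'
from plant import ctrl
from h import *
for n in("side","top"):
    s=ctrl.snapshot(n);im=s["img"];np.savez(f"{n}3.npz",**s)
    x0,y0=(140,60) if n=="side" else (130,110)
    cv2.imwrite(f"pics/{n}3.png",cv2.resize(im[y0:y0+240,x0:x0+240,::-1],None,fx=2.5,fy=2.5))
o=ctrl.get_obs();print(o['tool_pos'],o['force'])
E
```

```text
[0.40032945 0.17705779 0.22578011] [-0.21149404  0.30762363 -0.13001166]
```

View pics/top3.png

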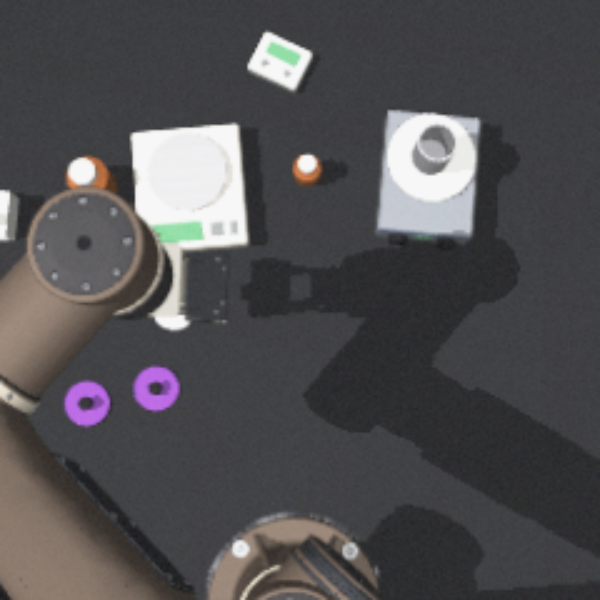

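View pics/side3.png

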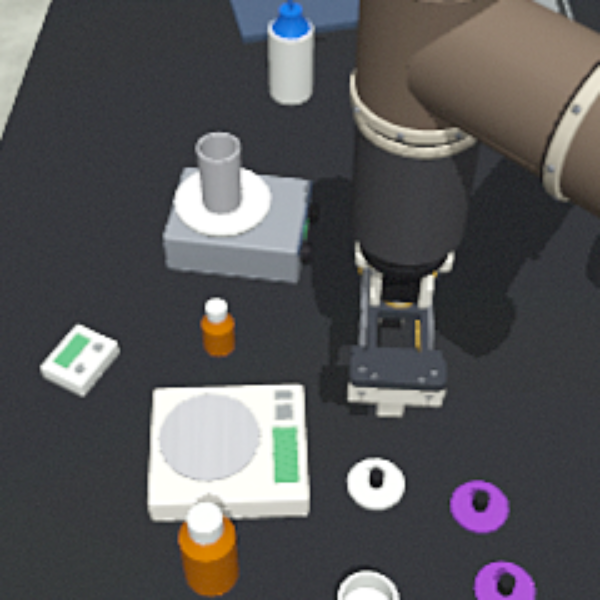

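The beaker stands on the disc, its rim near crop (436,142) in the top view and (219,148) in the side view. I'll measure the rim and the bottles.

```bash
python3 - <<'E'
from h import *
t=np.load("top3.npz");s=np.load("side3.npz")
def c2(o,f,u,v): return (u+.5)/f+o[0]-.5,(v+.5)/f+o[1]-.5
print("rim",onz(t,*c2((130,110),2.5,436,142),.17),onz(s,*c2((140,60),2.5,219,148),.17))
print("small",onz(t,*c2((130,110),2.5,308,163),.074),onz(s,*c2((140,60),2.5,217,309),.066))
print("large",onz(t,162.3,178.1,.12),onz(s,*c2((140,60),2.5,206,522),.108))
# projected rim ellipse check
a=np.linspace(0,6.28,60)
for nm,d,o in(("top",t,(130,110)),("side",s,(140,60))):
    im=cv2.resize(d["img"][o[1]:o[1]+240,o[0]:o[0]+240,::-1],None,fx=2.5,fy=2.5)[60:300,130:] if 0 else cv2.resize(d["img"][:,:,::-1],None,fx=6,fy=6)
    P=np.c_[.605+.026*np.cos(a),-.171+.026*np.sin(a),a*0+.17]
    q=(proj(d,P)+.5)*6-.5;cv2.polylines(im,[q.astype(int)],True,(0,0,255),1)
    c=q.mean(0).astype(int);cv2.imwrite(f"pics/rim_{nm}.png",im[max(c[1]-150,0):c[1]+250,c[0]-200:c[0]+200])
a=cv2.imread("pics/rim_top.png");b=cv2.imread("pics/rim_side.png");cv2.imwrite("pics/rim.png",np.hstack([a,b]))
E
```

```text
rim [ 0.60551117 -0.16780768] [ 0.60426721 -0.1683045 ]
small [ 0.59392882 -0.0043997 ] [ 0.59349263 -0.00614628]
large [0.56645567 0.29418033] [0.56672113 0.29199781]
```

View pics/rim.png

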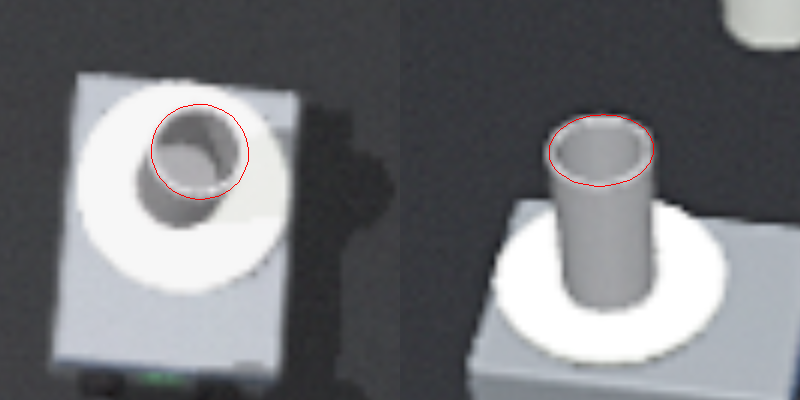

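The rim fits a 26 mm circle at (.605,-.171) in both views to within about 1 to 2 mm. Next I grip the cover's knob.

Emit:
send_rows([
  [[0.1,0.1,3,0,0,0],[0.1,0.1,6,0,0,0],[0.1,0.1,9,0,0,0],[0.1,0.1,12,0,0,0],[0.1,0.1,15,0,0,0],[0.1,0.1,17.5,0,0,0],[0.1,0.1,19.5,0,0,0],[0.1,0.1,20.5,0,0,0]],
], fingers=0.6)

```text
clock: 20.93
tool_pos: [0.3986, 0.1765, 0.0181]
orientation: [-179.8, -0.1, 179.9]
force: [-0.4, -0.6, 0.5]
opening: 0.053
gripper_force: 0.0
```

Emit:
send_rows([
  [[0,0,0.5,0,0,0],[0,0,1,0,0,0],[0,0,1.2,0,0,0],[0,0,1.2,0,0,0],[0,0,1.2,0,0,0]],
])

```text
clock: 21.35
tool_pos: [0.3994, 0.1789, 0.0091]
orientation: [180.0, 0.0, -180.0]
force: [0.1, -0.9, 0.2]
opening: 0.0526
gripper_force: 0.0
```

Emit:
send_rows([
  [[0,0,0,0,0,0],[0,0,0,0,0,0],[0,0,0,0,0,0],[0,0,0,0,0,0],[0,0,0,0,0,0],[0,0,0,0,0,0],[0,0,0,0,0,0],[0,0,0,0,0,0]],
], fingers=0)

```text
clock: 22.02
tool_pos: [0.3989, 0.1787, 0.0086]
orientation: [-180.0, -0.0, -180.0]
force: [-0.9, -0.0, 3.6]
opening: 0.0171
gripper_force: 30.0
```

Emit:
send_rows([
  [[0,0,0,0,0,0],[0,0,0,0,0,0]],
])

```text
clock: 22.18
tool_pos: [0.399, 0.1787, 0.0086]
orientation: [180.0, 0.0, -180.0]
force: [-0.7, 0.1, 3.3]
opening: 0.0168
gripper_force: 30.0
```

Emit:
send_rows([
  [[0,0,-1,0,0,0],[0,0,-3.5,0,0,0],[0,0,-7,0,0,0],[0,0,-10.5,0,0,0],[0,0,-14,0,0,0],[0,0,-17.5,0,0,0],[0,0,-20,0,0,0],[0,0,-21,0,0,0]],
])

```text
clock: 22.85
tool_pos: [0.4002, 0.1796, 0.2225]
orientation: [179.8, 0.3, -180.0]
force: [0.5, -0.1, -0.7]
opening: 0.0167
gripper_force: 30.0
```

Emit:
send_rows([
  [[-0.8,-1.3,0,0,0,0],[-2.4,-4,0,0,0,0],[-4,-6.8,0,0,0,0],[-5.7,-9.6,0,0,0,0],[-7.3,-12.4,0,0,0,0],[-9,-15.2,0,0,0,0],[-10.6,-18,0,0,0,0],[-12.3,-20.8,0,0,0,0]],
])

```text
clock: 23.52
tool_pos: [0.5221, -0.0309, 0.2176]
orientation: [180.0, -0.1, -180.0]
force: [-0.1, 1.1, -0.0]
opening: 0.0169
gripper_force: 30.0
```

Emit:
send_rows([
  [[-1.6,-2.8,0,0,0,0],[-3.2,-5.6,0,0,0,0],[-4.9,-8.4,0,0,0,0],[-6.4,-10.9,0,0,0,0],[-7.7,-13.1,0,0,0,0],[-8.3,-14.1,0,0,0,0],[-8.3,-14.1,0,0,0,0],[-8.3,-14.1,0,0,0,0]],
])

```text
clock: 24.18
tool_pos: [0.6045, -0.1705, 0.2172]
orientation: [180.0, -0.1, 179.9]
force: [-0.2, 0.1, 0.3]
opening: 0.017
gripper_force: 30.0
```

Emit:
send_rows([
  [[0,0,1,0,0,0],[0,0,2,0,0,0],[0,0,3,0,0,0],[0,0,3.3,0,0,0],[0,0,3.3,0,0,0],[0,0,3.3,0,0,0]],
])

```text
clock: 24.68
tool_pos: [0.6049, -0.17, 0.1854]
orientation: [-180.0, -0.0, -179.9]
force: [0.5, -0.1, -0.5]
opening: 0.0168
gripper_force: 30.0
```

```bash
python3 - <<'E'
from plant import ctrl
from h import *
o=ctrl.get_obs();print(o['tool_pos'],o['force'])
ims=[]
for n in("side","top"):
    d=ctrl.snapshot(n);im=cv2.resize(d["img"][:,:,::-1],None,fx=6,fy=6)
    a=np.linspace(0,6.28,60)
    for r,z,c in((.031,.177,(0,0,255)),(.026,.17,(0,255,0))):
        P=np.c_[.605+r*np.cos(a),-.1705+r*np.sin(a),a*0+z]
        q=(proj(d,P)+.5)*6-.5;cv2.polylines(im,[q.astype(int)],True,c,1)
    c=q.mean(0).astype(int);ims.append(im[c[1]-200:c[1]+200,c[0]-200:c[0]+200])
cv2.imwrite("pics/cov.png",np.hstack(ims))
E
```

```text
[ 0.60494989 -0.16995541  0.18537564] [ 0.5142625  -0.13274989 -0.53080918]
```

View pics/cov.png

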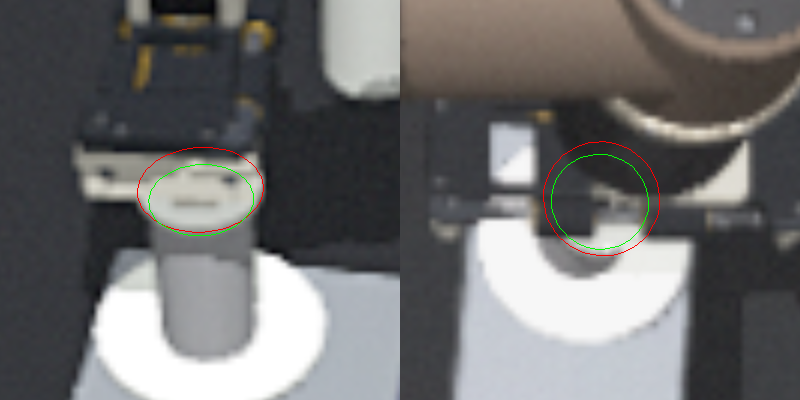

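The cover hangs centred over the beaker in the side view, matching the drawn circles near (200,190).

Emit:
send_rows([
  [[0,0,0.3,0,0,0],[0,0,0.5,0,0,0],[0,0,0.7,0,0,0],[0,0,0.7,0,0,0],[0,0,0.7,0,0,0]],
])

```text
clock: 25.2
tool_pos: [0.6053, -0.1704, 0.1787]
orientation: [-180.0, 0.0, -180.0]
force: [-0.2, -0.5, 0.8]
opening: 0.0171
gripper_force: 30.0
```

Emit:
send_rows([
  [[0,0,0,0,0,0],[0,0,0,0,0,0],[0,0,0,0,0,0],[0,0,0,0,0,0]],
], fingers=0.6)

```text
clock: 25.53
tool_pos: [0.605, -0.1703, 0.1784]
orientation: [180.0, -0.0, -180.0]
force: [-0.2, 0.0, -0.1]
opening: 0.038
gripper_force: 0.0
```

Emit:
send_rows([
  [[0,0,-0.5,0,0,0],[0,0,-1.5,0,0,0],[0,0,-3,0,0,0],[0,0,-5,0,0,0],[0,0,-6,0,0,0],[0,0,-6,0,0,0]],
])

```text
clock: 26.03
tool_pos: [0.6066, -0.1706, 0.2423]
orientation: [-180.0, 0.3, -180.0]
force: [-0.6, 0.7, 0.6]
opening: 0.0524
gripper_force: 0.0
```

Emit:
send_rows([
  [[0.7,1.8,0,0,0,0],[2,5,0,0,0,0],[3.3,8.2,0,0,0,0],[4.6,11.4,0,0,0,0],[5.9,14.6,0,0,0,0],[7.2,17.9,0,0,0,0],[8.5,21.2,0,0,0,0],[9.8,24.5,0,0,0,0]],
], fingers=1)

```text
clock: 26.7
tool_pos: [0.5058, 0.076, 0.2383]
orientation: [180.0, -0.0, 180.0]
force: [0.2, 0.5, -0.2]
opening: 0.0871
gripper_force: 0.0
```

Emit:
send_rows([
  [[1.4,3.4,0,0,0,0],[2.8,6.8,0,0,0,0],[4.2,10.2,0,0,0,0],[5.6,13.7,0,0,0,0],[7,17.2,0,0,0,0],[8.4,20.7,0,0,0,0],[9.6,23.8,0,0,0,0],[10.2,25.5,0,0,0,0]],
])

```text
clock: 27.37
tool_pos: [0.4034, 0.3324, 0.2383]
orientation: [180.0, -0.0, -179.9]
force: [-0.0, -0.3, -0.3]
opening: 0.0878
gripper_force: 0.0
```

Emit:
send_rows([
  [[0,0,0,0,0,0],[0,0,1,0,0,0],[0,0,3.5,0,0,0],[0,0,6.5,0,0,0],[0,0,9.5,0,0,0],[0,0,12.5,0,0,0],[0,0,14.5,0,0,0],[0,0,15,0,0,0]],
])

```text
clock: 28.03
tool_pos: [0.4035, 0.3261, 0.0845]
orientation: [-179.7, -0.2, 179.9]
force: [-0.5, -0.7, -0.1]
opening: 0.0876
gripper_force: 0.0
```

```bash
python3 - <<'E'
from plant import ctrl
from h import *
o=ctrl.get_obs();print(o['tool_pos'],o['force'])
ims=[]
for n in("side","top"):
    d=ctrl.snapshot(n);im=cv2.resize(d["img"][:,:,::-1],None,fx=6,fy=6)
    a=np.linspace(0,6.28,60)
    for r,z,c in((.031,.175,(0,0,255)),):
        P=np.c_[.605+r*np.cos(a),-.1705+r*np.sin(a),a*0+z]
        q=(proj(d,P)+.5)*6-.5;cv2.polylines(im,[q.astype(int)],True,c,1)
    c=q.mean(0).astype(int);ims.append(im[c[1]-200:c[1]+200,c[0]-200:c[0]+200])
cv2.imwrite("pics/cov2.png",np.hstack(ims))
E
```

```text
[0.40354734 0.3261491  0.08446382] [-0.52416922 -0.7308026  -0.05015701]
```

View pics/cov2.png

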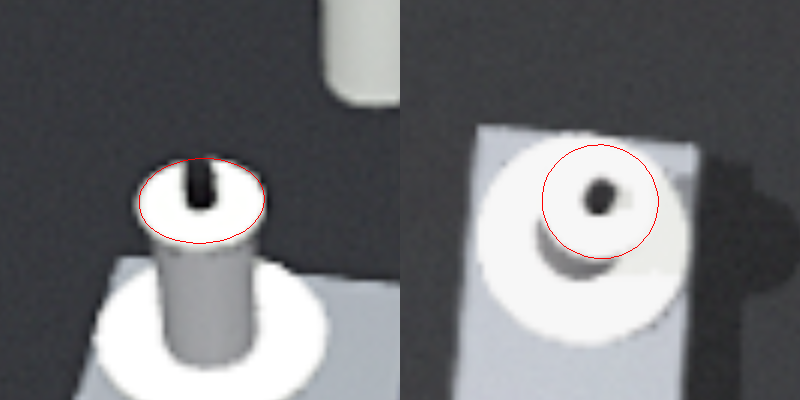

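The cover lies level and centred on the beaker, matching the circle in both views. Next is the dish.

Emit:
send_rows([
  [[0,0,1,0,0,0],[0,0,3,0,0,0],[0,0,5,0,0,0],[0,0,7,0,0,0],[0,0,7.9,0,0,0],[0,0,8.1,0,0,0],[0,0,8.1,0,0,0],[0,0,8.1,0,0,0]],
])

```text
clock: 28.8
tool_pos: [0.4055, 0.3304, 0.0087]
orientation: [179.9, 0.1, -180.0]
force: [0.4, -0.4, 0.2]
opening: 0.0875
gripper_force: 0.0
```

Emit:
send_rows([
  [[0,0,0,0,0,0],[0,0,0,0,0,0],[0,0,0,0,0,0],[0,0,0,0,0,0],[0,0,0,0,0,0],[0,0,0,0,0,0],[0,0,0,0,0,0],[0,0,0,0,0,0]],
], fingers=0)

```text
clock: 29.47
tool_pos: [0.4049, 0.3297, 0.0079]
orientation: [-180.0, 0.0, -180.0]
force: [-0.9, -1.0, 5.0]
opening: 0.0598
gripper_force: 30.0
```

Emit:
send_rows([
  [[0,0,-0.5,0,0,0],[0,0,-2,0,0,0],[0,0,-4,0,0,0],[0,0,-6.5,0,0,0],[0,0,-9,0,0,0],[0,0,-11.5,0,0,0],[0,0,-12,0,0,0],[0,0,-12,0,0,0]],
])

```text
clock: 30.13
tool_pos: [0.4056, 0.3308, 0.1297]
orientation: [179.8, 0.1, -180.0]
force: [0.1, -0.3, -1.8]
opening: 0.0597
gripper_force: 30.0
```

Emit:
send_rows([
  [[-1,-1,-1,0,0,0],[-3,-2.9,-2,0,0,0],[-5.5,-5.3,-2,0,0,0],[-8,-7.7,-2,0,0,0],[-10.5,-10.1,-2,0,0,0],[-13,-12.5,-2,0,0,0],[-15.5,-14.9,-2,0,0,0],[-17,-16.2,-2,0,0,0]],
])

```text
clock: 30.8
tool_pos: [0.576, 0.165, 0.1456]
orientation: [-179.9, -0.1, 179.9]
force: [0.3, 0.3, -1.2]
opening: 0.06
gripper_force: 30.0
```

Emit:
send_rows([
  [[-0.7,-0.7,0,0,0,0],[-0.7,-0.7,1,0,0,0],[-0.7,-0.7,3,0,0,0],[-0.7,-0.7,5,0,0,0],[-0.7,-0.7,6.8,0,0,0],[-0.7,-0.7,7.5,0,0,0],[-0.7,-0.7,7.8,0,0,0],[-0.7,-0.7,7.8,0,0,0]],
])

```text
clock: 31.47
tool_pos: [0.5812, 0.161, 0.0687]
orientation: [-179.9, -0.1, -179.9]
force: [0.3, 0.1, -1.5]
opening: 0.0598
gripper_force: 30.0
```

Emit:
send_rows([
  [[0,0,0.1,0,0,0],[0,0,0.2,0,0,0],[0,0,0.3,0,0,0],[0,0,0.4,0,0,0],[0,0,0.5,0,0,0],[0,0,0.55,0,0,0],[0,0,0.55,0,0,0]],
])

```text
clock: 32.05
tool_pos: [0.5819, 0.1606, 0.0641]
orientation: [180.0, -0.0, -180.0]
force: [0.4, 0.4, -0.5]
opening: 0.0601
gripper_force: 30.0
```

Emit:
send_rows([
  [[0,0,0.05,0,0,0],[0,0,0.05,0,0,0],[0,0,0.05,0,0,0]],
])

```text
clock: 32.3
tool_pos: [0.582, 0.1607, 0.0639]
orientation: [180.0, 0.0, -180.0]
force: [-1.3, -0.7, 4.0]
opening: 0.0599
gripper_force: 30.0
```

Emit:
send_rows([
  [[0,0,0,0,0,0],[0,0,0,0,0,0],[0,0,0,0,0,0],[0,0,0,0,0,0],[0,0,0,0,0,0]],
], fingers=0.95)

```text
clock: 32.72
tool_pos: [0.582, 0.1607, 0.0634]
orientation: [-180.0, -0.0, -180.0]
force: [0.2, 0.4, -0.3]
opening: 0.0824
gripper_force: 0.0
```

Emit:
send_rows([
  [[0,0,-0.5,0,0,0],[0,0,-2,0,0,0],[0,0,-5,0,0,0],[0,0,-8,0,0,0],[0,0,-11,0,0,0],[0,0,-14,0,0,0],[0,0,-16,0,0,0],[0,0,-16,0,0,0]],
])

```text
clock: 33.38
tool_pos: [0.5843, 0.1615, 0.2295]
orientation: [179.8, 0.5, -179.9]
force: [0.3, 0.2, 0.3]
opening: 0.0833
gripper_force: 0.0
```

Emit:
send_rows([
  [[2,-2,0,0,0,0],[4,-5,0,0,0,0],[6,-8,0,0,0,0],[8,-11,0,0,0,0],[10,-14,0,0,0,0],[12,-16,0,0,0,0],[12,-16,0,0,0,0],[12,-16,0,0,0,0]],
])

```text
clock: 34.05
tool_pos: [0.4613, -0.0003, 0.2242]
orientation: [180.0, 0.1, 179.9]
force: [0.8, 0.9, 0.1]
opening: 0.0834
gripper_force: 0.0
```

```bash
python3 - <<'E'
from plant import ctrl
from h import *
o=ctrl.get_obs();print(o['tool_pos'],o['force'])
ims=[]
for n,o,w in(("side",(130,70),(200,260)),("top",(120,110),(230,260))):
    d=ctrl.snapshot(n);im=cv2.resize(d["img"][:,:,::-1],None,fx=4,fy=4)
    a=np.linspace(0,6.28,60)
    for x,y,r,z,c in((.5815,.161,.03,.091,(0,0,255)),(.605,-.1705,.031,.175,(0,0,255)),(.593,-.0045,.012,.074,(255,0,0)),(.5665,.2925,.017,.12,(255,0,0))):
        P=np.c_[x+r*np.cos(a),y+r*np.sin(a),a*0+z]
        q=(proj(d,P)+.5)*4-.5;cv2.polylines(im,[q.astype(int)],True,c,1)
    x0,y0=o;ims.append(cv2.resize(im[y0*4:(y0+w[1])*4,x0*4:(x0+w[0])*4],(int(w[0]*560/w[1]*.85),476)))
cv2.imwrite("pics/fin.png",np.hstack(ims))
E
```

```text
[ 4.61256244e-01 -2.78361988e-04  2.24163066e-01] [0.78632153 0.8519403  0.06046503]
```

View pics/fin.png

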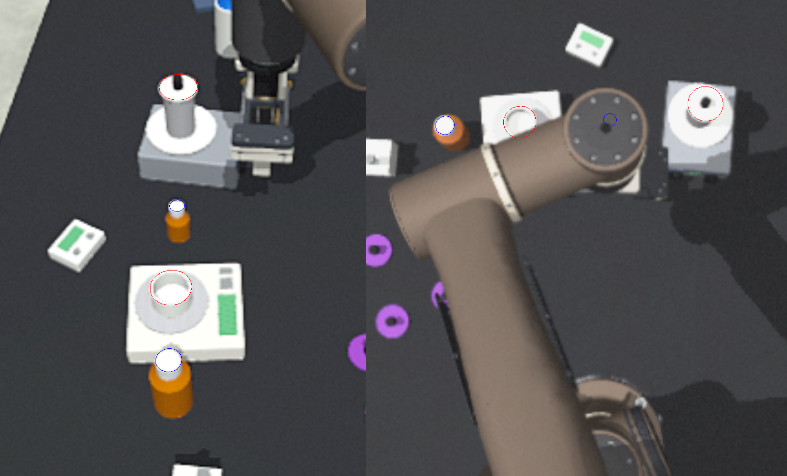

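Everything sits at its target. The dish (side crop 171,290) is centred on the pan, the covered beaker is on the disc, both bottles are upright and the robot is clear.

```bash
python3 -c "
from plant import ctrl
print(ctrl.close_job())"
```

```text
the job is handed in; nothing more can be done
None
```

I handed the job in at about 34 s of the 138 s allowed: the final pictures show every piece upright at its target with the wash bottle, rack and timer undisturbed, though the hand-in returned no verdict.

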